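# Release the stylus and reset the signature terminal

### The job

The signature terminal on the shop table needs a reset. Press the stylus down into its holder until it springs up, draw it out and use its tip to push the small recessed reset button in the terminal's top fully down. Then lower the stylus, tip down, into the plain ceramic pen pot (do not drop it from a height), leave it there with the pot upright, and do not disturb the lidded candle jar and the glass votive.

Things in the scene. Friction and masses are not known exactly. Their poses are not given: they have to be found in the camera images.
- terminal: grey signature terminal, fixed to the table: a block 88 (x) x 150 (y) x 112 mm high with a flat level top (the deck), and a screen with a row of keys sloping down from it on the -x side to x = -103 mm. Origin: on the table under the middle of the block; z up, x from the screen to the back, y along the 150 mm side.
- holder_mouth (a point): centre of the stylus holder's mouth (13.8 mm round hole with a thin steel ring) at deck height, 45 mm to +y of the deck's middle; axes as the terminal's.
- reset_hole (a point): centre of the reset button's hole (15.8 mm round, thin black ring) at deck height, 45 mm to -y of the deck's middle; the button's 14 mm white cap lies 10 mm below the deck; axes as the terminal's.
- holder_spring (a joint): height of the spring carrier under the stylus, m: 0 latched (stylus top 9 mm above the deck), at -0.003 to -0.005 the latch lets go, -0.007 bottom stop, +0.028 sprung up (stylus top 37 mm above the deck). Pushing the stylus down takes 3 to 6 N, more only at the bottom stop; it rises gently (below 0.25 m/s) once the push is taken away and does not latch again.
- reset_button (a joint): travel of the reset button, m: 0 up, 0.004 fully down (about 4 N); springs back.
- stylus: black stylus, 105 mm long, round, 12 mm thick, the last 14 mm tapering to a flat 6 mm tip, 25 g. Origin at the centre of the tip; z along the stylus to its top. At the start it stands upright in the holder, tip down, loose in it apart from the spring carrier it stands on.
- stylus_top (a point): centre of the stylus's flat top, 105 mm from the tip.
- pen_pot: plain light grey ceramic pen pot, opaque and open at the top, loose, round, 60 mm across and 62 mm high, walls 4 mm, inner floor 6 mm up, 300 g. Origin under its centre, z up.
- pot_mouth (a point): centre of the pot's mouth, 62 mm above its underside.
- jar_candle_2: bystander: candle jar with wooden lid, 66 mm across, 91 mm high, loose. Origin under its centre.
- votive_2: bystander: glass votive, 64 mm across, 71 mm high, loose. Origin under its centre.

How it is judged (in metres and radians):
On the way, in this order (a step that is already met when the one before it is completed fails the run):
1. the stylus has been pressed in and its holder has sprung up (holder_spring above 0.022 m) (value of joint holder_spring above 0.022 m), for 0.2 s.
2. the stylus pushes the reset button down (more than 3 mm of its 4 mm) (value of joint reset_button above 0.003 m and contact force between stylus and reset_button above 0.5 N), for 0.05 s.
At the end, for the whole second after the job is handed in: The stylus stands or leans at rest in the pen pot, tip down: tip inside the pot (within 28 mm of its axis and less than 25 mm above its underside), top above the rim; the pot stands upright on the table (within 0.15 rad); the reset button is up again (below 1 mm) (horizontal distance between stylus and pen_pot below 0.028 m and z of stylus in the frame of pen_pot below 0.025 m and z of stylus_top in the frame of pen_pot above 0.062 m and angle between pen_pot's own z axis and vertical below 0.15 rad and height (world z) of pen_pot below 0.01 m and linear speed of stylus below 0.03 m/s and value of joint reset_button below 0.001 m); the robot touches nothing.
It fails at once if the stylus falls freely (faster than 0.7 m/s, out of the fingers, as after a drop of more than 25 mm) (linear speed of stylus above 0.7 m/s and contact force between the fingers and stylus below 0.05 N).
It fails at once if the candle jar or the votive is moved more than 30 mm or tipped (distance of any of jar_candle_2, votive_2 from where it was at the start of the episode above 0.03 m or angle between any of jar_candle_2, votive_2's own z axis and vertical above 0.4 rad).
It also fails if it takes over 51 s, if anything falls off the work surface, if the arm or the gripper's body presses on something with over 40 N, if the wrist force passes 120 N, or if a joint passes its speed limit or range.

### The arm

A 6-joint arm with a two-finger parallel gripper is mounted at the origin on a cart in front of the work surface, level with it; the furniture and walls round the work are solid. World frame = base frame: x ahead of the robot, y to its left, z up, the work surface at z = 0. Lengths are in m, angles in degrees, forces in N, time in s.
With the tool pointing down it reaches from about 0.275 to 0.75 m from the base axis. Payload 10.2 kg.
Tool frame: the origin (TCP) lies between the finger pads; the fingertips stand 14 mm ahead of it and the grasp point (between the pads) lies 5 mm behind it; z points along the fingers, y is the line along which they close (so a half turn about z gives the same grasp; the last joint's range is limited). The gripper opens to 88 mm and grips with 3 to 60 N. Pads are 18 mm wide; open, the fingers measure 123 mm over their backs; the gripper's body (75 mm by 187 mm) begins 45 mm behind the grasp point.
Start: joints at [57.387, 17.928, 85.812, -0, 76.261, -12.8], TCP at [0.178, 0.494, 0.253] pointing down, gripper open.
Joint ranges: [-168.41, 168.41], [-55.51, 124.54], [10.69, 146.95], [-70.63, 250.63], [1, 178], [-165.06, 165.06]. Speed limits (degrees/s): [136.94, 136.94, 172.46, 180, 180, 180].

### API

Orientations are given as [roll, pitch, yaw] about the fixed x, y, z axes, in that order (R = Rz(yaw) Ry(pitch) Rx(roll)).
In Python, from station import ctrl gives the robot as it stands.
- The arm moves only by the shell command python3 -m handwheel 'ROWS'. ROWS is JSON, a list of rows, each an object with "dr": the turn, a rotation vector about the tool's x, y, z in degrees, a list of three; "dp": the shift along the tool's x, y, z in m, a list of three; "hand": the opening in per cent of the stroke, from 0 (shut) to 100 (fully open). A call has 1 to 20 rows; each row shifts and turns the commanded pose from where the row before left it, along the tool's axes as they then stand; what a row does not reach is not made up. A row lasts 1/8 s, in which the tool goes at most 62.5 mm and 10.7 degrees, less where a joint would pass 70% of its speed; a pose out of reach is approached as far as the arm can. A call is refused whole if a number of a shift passes 0.0625 or a number of a turn 10.7, either way. A call with a gripper value outside its range is refused whole. The fingers move at their own pace and stop on an object; the grip force is fixed at half the most. Time passes only in rows, so rows that do not move let the fingers close. It gives the time, the measured TCP pose, the force, the opening and the grip force at its end, in the units of the state.
- ctrl.read_state(): the state, without advancing time (a new reading comes with each control period).
- ctrl.camera(name): name is "scene" or "top" or "wrist"; returns (picture, depth): 400x640x3 uint8, red, green, blue; 400x640 float32, m along the optical axis (not along the pixel's ray), 0 where there is no reading.
- ctrl.get_calibration(name): a dict with "camera_matrix" (3x3 intrinsics, pixels), "R" (3x3) and "t" (3): a world point X has camera coordinates R X + t; the wrist camera has in their place "tool_from_camera" (4x4, takes a point from camera to tool coordinates, whose origin is the TCP and whose axes are the flange's). Camera axes: x right, y down, z forward; pixel columns grow to the right and rows downward; lengths in m; the calibration is good to about 2 mm. A picture is of the moment at which its call begins: read the wrist's pose just before it. get_calibration takes no time and is no camera call.
- ctrl.job_done(): hands the job in; it is judged then, once.
The state is a dict: "clock": time; "joint_pos": joint angles; "dq": joint speeds; "joint_torque": joint torques, N m; "ee_pos": TCP position; "tool_rot": TCP orientation; "contact_force": force on the tool from outside, world axes, zero at the start; "moment": the same for the moment, N m; "gripper_width": opening from 0.0 (shut) to 1.0 (fully open); "grasp_force": force on a finger pad.
Only numpy, scipy, OpenCV 4.12 (cv2) and the standard library are available. Lean on these libraries where they do the work, as an engineer would, in place of code of your own. Each camera call takes 0.05 s, during which the arm holds its last target. There are 200 camera calls.

## Working session

There is one attempt and no reset: what is moved stays moved. The work goes in short steps, Python scripts to look and compute and a shell command to move; the robot and the scene stay as the last step left them, time stands still between calls to the robot, and variables do not carry over. Pictures are saved under pics/ and viewed, at most 10 in all, crops included, and the job is handed in when it is done.

```bash
mkdir -p pics
python3 - <<'E'
from station import ctrl
import cv2,numpy as np
s=ctrl.read_state();print(s)
ims=[]
for n in("top","scene"):
    p,d=ctrl.camera(n);cv2.imwrite(f"pics/{n}0.png",p[:,:,::-1]);np.savez(f"{n}0.npz",p=p,d=d)
    print(n,ctrl.get_calibration(n))
print(ctrl.get_calibration("wrist"))
E
```

```text
{'clock': 0.0, 'joint_pos': array([ 5.73876416e+01,  1.79587522e+01,  8.58541887e+01,  3.67307555e-04,
        7.62598463e+01, -1.27991679e+01]), 'dq': array([-0.07009347, -0.1142097 , -0.02295842,  0.04689146, -0.05003523,
        0.03067335]), 'joint_torque': array([ 7.88302223e-04, -4.02231824e+01, -2.52253479e+01,  6.93334755e-02,
        3.54796113e-02, -9.72308203e-05]), 'ee_pos': array([0.17782946, 0.49372375, 0.25216605]), 'tool_rot': array([-1.79929100e+02, -1.64726888e-02,  1.60186712e+02]), 'contact_force': array([-0.56476004,  0.09668064,  0.15158873]), 'moment': array([-0.01308518, -0.03998829,  0.00789709]), 'grasp_force': 0.0, 'gripper_width': 0.9987965903011882}
top {'camera_matrix': array([[463.49500136,   0.        , 323.09676647],
       [  0.        , 463.49500136, 202.80700921],
       [  0.        ,   0.        ,   1.        ]]), 'R': array([[ 5.40294528e-02, -9.98538847e-01,  9.94632947e-04],
       [-9.76460139e-01, -5.30430631e-02, -2.09074223e-01],
       [ 2.08821492e-01,  1.03249464e-02, -9.77899269e-01]]), 't': array([0.16020942, 0.59116374, 0.80733625])}
[... 218 characters left out ...]
  0.00604067],
       [ 0.32727306, -0.56852762, -0.754764  ],
       [-0.36855113,  0.65869207, -0.65596861]]), 't': array([-0.58692457, -0.00330713,  0.99453731])}
{'camera_matrix': array([[276.90082821,   0.        , 319.05739317],
       [  0.        , 276.90082821, 200.73792334],
       [  0.        ,   0.        ,   1.        ]]), 'tool_from_camera': array([[-2.25371358e-04, -9.56996747e-01, -2.90098562e-01,
         7.44579927e-02],
       [ 9.99999680e-01, -4.38352106e-04,  6.69187231e-04,
         5.00226034e-04],
       [-7.67575319e-04, -2.90098318e-01,  9.56996539e-01,
        -1.33560148e-01],
       [ 0.00000000e+00,  0.00000000e+00,  0.00000000e+00,
         1.00000000e+00]])}
```

View pics/top0.png

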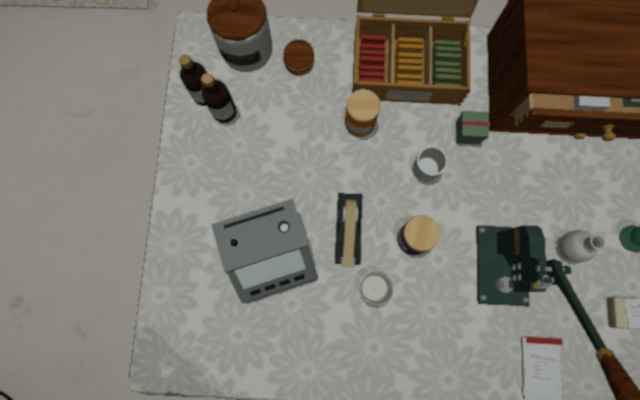

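View pics/scene0.png

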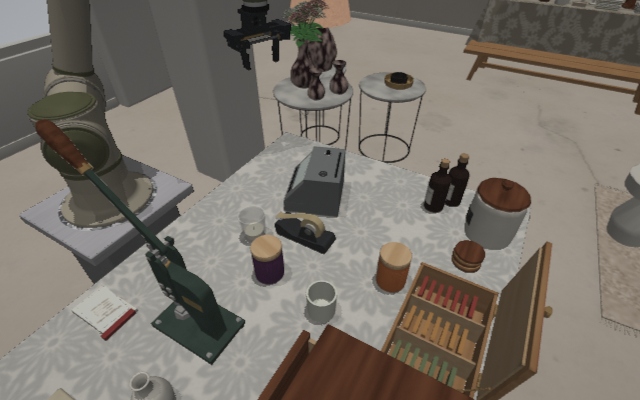

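The top view shows the terminal at about (265,250), with the black stylus at (234,243) and the white reset cap at (284,227). The pot is at (431,163), the votive at (376,288), and candle jars at (420,235) and (363,112). Next I'll cast rays for these.

```bash
cat > h.py <<'E'
import numpy as np,cv2
from station import ctrl
from scipy.spatial.transform import Rotation as Ro
def ray(n,u,v,z,st=None):
    c=ctrl.get_calibration(n);d=np.linalg.inv(c["camera_matrix"])@[u,v,1.]
    if n=="wrist":
        T=c["tool_from_camera"];R=Ro.from_euler('xyz',st["tool_rot"],degrees=True).as_matrix()
        o=st["ee_pos"]+R@T[:3,3];d=R@T[:3,:3]@d
    else: o=-c["R"].T@c["t"];d=c["R"].T@d
    return o+d*(z-o[2])/d[2]
def px(n,X,st=None):
    c=ctrl.get_calibration(n)
    if n=="wrist":
        T=c["tool_from_camera"];R=Ro.from_euler('xyz',st["tool_rot"],degrees=True).as_matrix()
        p=T[:3,:3].T@(R.T@(np.array(X)-st["ee_pos"])-T[:3,3])
    else: p=c["R"]@X+c["t"]
    p=c["camera_matrix"]@p;return p[:2]/p[2]
E
python3 - <<'E'
from h import *
p=np.load("top0.npz")["p"];g=cv2.cvtColor(p,cv2.COLOR_RGB2GRAY)
def blob(u,v,r,dark,thr,z):
    s=g[v-r:v+r+1,u-r:u+r+1];m=((s<thr) if dark else (s>thr)).astype(np.uint8)
    n,l,st,c=cv2.connectedComponentsWithStats(m);k=min(range(1,n),key=lambda k:np.hypot(*(c[k]-r))-0.1*min(st[k,4],60))
    q=c[k]+[u-r,v-r];print(q,st[k],s[::3,::3].shape,ray("top",*q,z).round(4));return ray("top",*q,z)
a=blob(234,243,9,True,45,.121);b=blob(284,227,9,False,130,.102)
d=(a-b)[:2];print("dist",np.hypot(*d),"yaw",np.degrees(np.arctan2(d[1],d[0]))-90)
for n,u,v,z in(("pot",431,157,.062),("votive",375,287,.05),("purple",422,230,.091),("orange",363,105,.091)):print(n,ray("top",u,v,z).round(3))
cv2.imwrite("pics/crop0.png",cv2.resize(np.hstack([p[190:310,200:320],p[110:230,370:490]])[:,:,::-1],None,fx=3.3,fy=3.3,interpolation=2))
E
```

```text
[233.61290323 242.25806452] [ 6  5  6  7 31] (7, 7) [0.4917 0.3409 0.121 ]
[283.87179487 227.12820513] [ 6  6  7  7 39] (7, 7) [0.5255 0.2585 0.102 ]
dist 0.0891019931791967 yaw 22.291567457852167
pot [ 0.683 -0.01   0.062]
votive [0.432 0.089 0.05 ]
purple [0.535 0.012 0.091]
orange [0.769 0.126 0.091]
```

View pics/crop0.png

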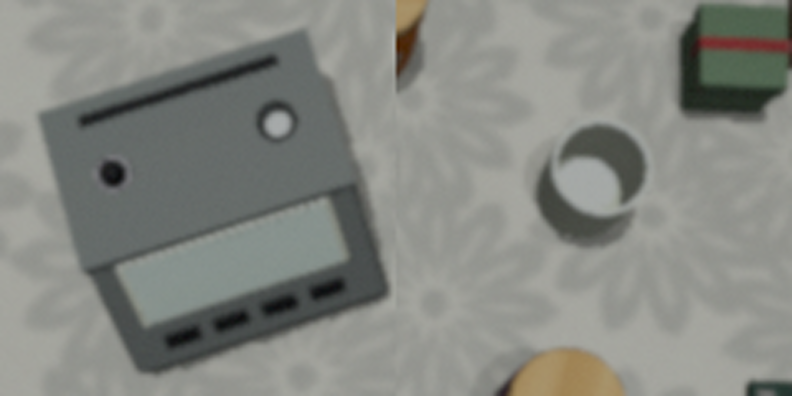

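```bash
cat >> h.py <<'E'
def delta(X,st=None):
    st=st or ctrl.read_state();R=Ro.from_euler('xyz',st["tool_rot"],degrees=True).as_matrix()
    return (R.T@(np.array(X)-st["ee_pos"])).round(4)
E
python3 - <<'E'
from h import *
print(delta([.505,.30,.21]),"pot",ray("top",431.8,161.5,.062))
z=np.load("top0.npz")["d"];
for v in range(5,200,14):
  r=[]
  for u in range(340,640,20):
    o=ray("top",u,v,0);c=ctrl.get_calibration("top");C=-c["R"].T@c["t"];r.append("%3d"%(1000*(C+(o-C)*z[v,u]/(c["R"][2]@o+c["t"][2]))[2]))
  print(v,ray("top",440,v,0)[0].round(2),*r)
E
python3 -m handwheel '[{"dr":[0,0,0],"dp":[-0.0375,-0.0067,0.003],"hand":0},{"dr":[0,0,0],"dp":[-0.0375,-0.0067,0.003],"hand":0},{"dr":[0,0,0],"dp":[-0.0375,-0.0067,0.004],"hand":0},{"dr":[0,0,0],"dp":[-0.0375,-0.0067,0.004],"hand":0},{"dr":[0,0,0],"dp":[-0.0375,-0.0067,0.004],"hand":0},{"dr":[0,0,0],"dp":[-0.0375,-0.0067,0.004],"hand":0},{"dr":[0,0,0],"dp":[-0.0375,-0.0067,0.004],"hand":0},{"dr":[0,0,0],"dp":[-0.0375,-0.0067,0.004],"hand":0},{"dr":[0,0,0],"dp":[-0.0375,-0.0067,0.004],"hand":0},{"dr":[0,0,0],"dp":[-0.0375,-0.0067,0.004],"hand":0},{"dr":[0,0,0],"dp":[0,0,0],"hand":0},{"dr":[0,0,0],"dp":[0,0,0],"hand":0}]'
python3 - <<'E'
from h import *
import pickle
s=ctrl.read_state();print(s);p,d=ctrl.camera("wrist");cv2.imwrite("pics/w1.png",p[:,:,::-1]);pickle.dump((s,p),open("w1.pkl","wb"))
print(px("wrist",[.4917,.3409,.121],s),px("wrist",[.5255,.2585,.102],s))
E
```

```text
[-0.3734 -0.0713  0.0422] pot [ 0.67374267 -0.01143706  0.062     ]
5 1.06 -722 101 106 107 110 113 117 -724 -715 180 204 203 205 204 203
19 1.02   1  74  73  74  71 -723 -724 -716  85 178 205 207 205 205 205
33 0.99  -1  23  23  28  31  36  39   0  85 912 204 204 205 204 204
47 0.95   0  18  45  51  53  51  50   0  83 174 205 205 205 205 206
61 0.92   0  42  48  51  50  47  22   0  79 171 207 205 204 205 205
75 0.89  -2  46  50  47  49  53  54  -1  80 170 206 205 204 203 205
89 0.86   1  50  56  59  63  69  70  -3  76 165 206 203 204 209 204
103 0.82  -2  91  88   2   3   3   8 912  71 149 126 114 135 132 114
117 0.79   0  91  -3   0  -3   2  37  48  71 134 170 174 180 183 184
131 0.76   0  35   2  -1  -2   0  33  52  11  17  23 115 117 123 129
145 0.73  -1   0  -1   1   0   1   0  -1  -1  -1   3  -4  -1  -2  -3
159 0.7  -1  -1   0  -1   7  32   2   0  -2   0   0  -3  -1   0   0
173 0.67  -1  -1   0   0  42  60   0   1  -1   0   0   0   0   0  -4
187 0.64   1  -2   0   0   0   1  -2   0   0  -1   0   0  -4   1   0
clock: 1.6
ee_pos: [0.5075, 0.3041, 0.2145]
tool_rot: [-180.0, -0.0, 160.2]
contact_force: [0.0, 0.5, 0.4]
gripper_width: -0.002
grasp_force: 0.0
{'clock': 1.6, 'joint_pos': array([ 1.95920199e+01,  2.80320718e+01,  7.69305264e+01,  1.36926467e-02,
        7.50792305e+01, -5.06115534e+01]), 'dq': array([ 0.88253389, -0.71451308,  0.11102543, -0.01951166, -0.07686001,
       -0.02402053]), 'joint_torque': array([-1.14348102e+00, -4.70828032e+01, -2.51291209e+01, -1.18306951e-03,
        5.04115422e-02, -1.05215734e-02]), 'ee_pos': array([0.50745209, 0.30412032, 0.21452877]), 'tool_rot': array([-1.79983680e+02, -4.07225208e-02,  1.60200037e+02]), 'contact_force': array([0.00814193, 0.48284881, 0.37182262]), 'moment': array([ 0.02953426,  0.02034593, -0.03508804]), 'grasp_force': 0.0, 'gripper_width': -0.0024870025693521105}
[353.36884034 175.95394764] [280.15225248 232.94948184]
```

View pics/w1.png

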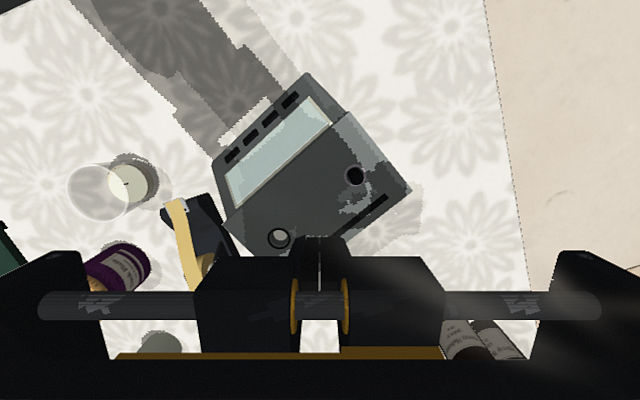

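The wrist view shows the stylus at about (355,175), within 2 px of the prediction, and the reset cap at (279,238), about 5 px off. I'll refine both.

Run:
```python
from h import *
import pickle
s,p=pickle.load(open("w1.pkl","rb"));g=cv2.cvtColor(p,cv2.COLOR_RGB2GRAY)
for c in((355,175),(279,238)):
  u,v=c;print(g[v-14:v+15:2,u-14:u+15:2])
cv2.imwrite("pics/w1c.png",cv2.resize(np.hstack([p[150:200,330:380],p[213:263,254:304]])[:,:,::-1],None,fx=8,fy=8,interpolation=cv2.INTER_NEAREST))
```

```text
[[ 59  60  61  59  60  61  60  59  97 109 129 124 123 126 125]
 [ 60  62  60  58  59  57  58  58  54  54 100 126 124 121 125]
 [ 61  59  61  59  58  76  97  94  92  82  92 126 126 125 125]
 [ 61  59  59  67  90  77  41  25  41  72  75 125 126 126 123]
 [ 60  58  63  91  37   4   6   7   6  27  94 166 115 129 133]
 [ 59  58  84  57   1   8   7  11   7   7  31 115 136  64  52]
 [ 61  60  88  23   3   6  11  12   8  12   7  56  80  58  59]
 [ 61  66  81  28   3   9   8  12  12  10   7  55  83  58  61]
 [ 60  65  86  43   3   9   8  15  13  11  14  30 100  56  60]
 [ 59  58  85  54  27  10   9  14   9  11  11  74  88  80  59]
 [ 61  60  70  87  48   1   8  10  15  11   2  96  60  71  50]
 [ 59  60  58  72  87  63   0   6   6   0  75  71 142 148 115]
 [ 61  59  60  58  59 113 119 122 109  92  80  76 109 143 149]
 [ 60  60  60  79  81  77  77  76  74  78  77  76  80 146 144]
 [ 60  59  54  76  79  78  80  80  77  80  78  78  74 150 146]]
[[ 61  62  60  62  62  61  62  62  62  62  61  63  62  61  65]
 [ 60  60  61  61  61  63  64  63  63  63  60  62  59  61  61]
 [ 60  62  61  64  56  21  19  18  26  40  64  62  61  60  58]
 [ 58  62  64  23   5  48 130 130  87   2  21  57  79  76  79]
 [ 60  66  29  20  91 140 133 133 136 138  59   8  67  72  77]
 [ 61  50   7  43  96 134 133 133 131 132 138  31  43  58  80]
 [ 60  45  27  40  30 145 130 133 132 130 138  68   8  64  71]
 [ 62  31  38  41  38  86 141 134 135 137 119  43   3  66  60]
 [ 60  46  16  48  42  37  47  83  82  60  35  45   5  62  60]
 [ 60  62   0  50  46  43  41  42  42  41  45  44  24  64  40]
 [ 60  62  42   5  55  52  42  43  43  49  53   5  51  61   9]
 [ 59  59  64  41   4  25  49  63  44  33   4  42  64  48  13]
 [ 60  59  58  59  58  29   6   0   0  22  60  60  59  19  12]
 [ 59  59  60  59  59  61  61  59  63  62  58 116 106   3  12]
 [ 59  61  58  59  60  59  58  61  57  52  80 123  46  10  13]]
```

View pics/w1c.png

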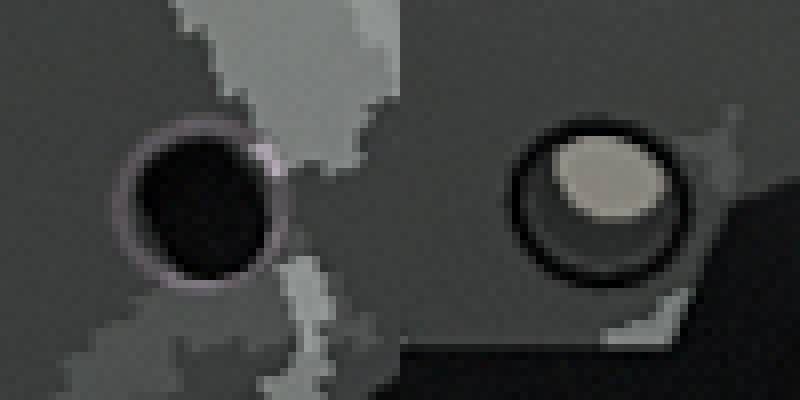

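Run:
```python
from h import *
import pickle
s,p=pickle.load(open("w1.pkl","rb"))
H=ray("wrist",354.5,174.9,.112,s);B=ray("wrist",278.75,238,.112,s);d=H-B
print(H,B,np.hypot(*d[:2]),np.degrees(np.arctan2(d[1],d[0]))-90, px("top",H),px("top",B))
print(delta([H[0],H[1],.145]))
```

```text
[0.49328796 0.34254485 0.112     ] [0.52619787 0.25825689 0.112     ] 0.09048493238359726 21.32796661622922 [233.73992801 241.93405558] [283.55785983 225.82130872]
[0.0261 0.0312 0.0698]
```

```bash
python3 -m handwheel '[{"dr":[0,0,0],"dp":[0.013,0.0156,0.02],"hand":0},{"dr":[0,0,0],"dp":[0.013,0.0156,0.025],"hand":0},{"dr":[0,0,0],"dp":[0,0,0.02],"hand":0},{"dr":[0,0,0],"dp":[0,0,0.0045],"hand":0},{"dr":[0,0,0],"dp":[0,0,0],"hand":0},{"dr":[0,0,0],"dp":[0,0,0],"hand":0}]'
python3 -c "
from h import *
print(delta([.4933,.3425,.129]))"
```

```text
clock: 2.4
ee_pos: [0.4944, 0.3421, 0.1462]
tool_rot: [179.9, 0.1, 160.2]
contact_force: [0.7, 0.3, 0.3]
gripper_width: 0.004
grasp_force: 0.0
[ 0.0012 -0.      0.0172]
```

```bash
python3 -m handwheel '[{"dr":[0,0,0],"dp":[0.001,0,0.006],"hand":0},{"dr":[0,0,0],"dp":[0,0,0.006],"hand":0},{"dr":[0,0,0],"dp":[0,0,0.003],"hand":0},{"dr":[0,0,0],"dp":[0,0,0.002],"hand":0},{"dr":[0,0,0],"dp":[0,0,0],"hand":0},{"dr":[0,0,0],"dp":[0,0,0],"hand":0}]'
```

```text
clock: 3.15
ee_pos: [0.4933, 0.3423, 0.1283]
tool_rot: [180.0, 0.0, 160.2]
contact_force: [-0.6, -0.3, 2.8]
gripper_width: 0.002
grasp_force: 1.8
```

```bash
python3 -m handwheel '[{"dr":[0,0,0],"dp":[0,0,0.0015],"hand":0},{"dr":[0,0,0],"dp":[0,0,0],"hand":0}]'; python3 -m handwheel '[{"dr":[0,0,0],"dp":[0,0,-0.015],"hand":0},{"dr":[0,0,0],"dp":[0,0,-0.025],"hand":0},{"dr":[0,0,0],"dp":[0,0,-0.0250],"hand":0},{"dr":[0,0,0],"dp":[0,0,0],"hand":50},{"dr":[0,0,0],"dp":[0,0,0],"hand":50}]'
python3 - <<'E'
from h import *
import pickle
s=ctrl.read_state();p,d=ctrl.camera("wrist");cv2.imwrite("pics/w2.png",p[:,:,::-1]);pickle.dump((s,p),open("w2.pkl","wb"))
for z in(.121,.149):print(px("wrist",[.4933,.3425,z],s))
E
```

```text
clock: 3.4
ee_pos: [0.4934, 0.3424, 0.1277]
tool_rot: [180.0, 0.0, 160.2]
contact_force: [-3.7, -1.3, 9.6]
gripper_width: 0.004
grasp_force: 5.4
clock: 4.03
ee_pos: [0.4928, 0.3421, 0.1906]
tool_rot: [-179.9, -0.1, 160.2]
contact_force: [0.3, 0.5, 0.4]
gripper_width: 0.206
grasp_force: 0.0
[319.00471303 216.99800743]
[318.980769   231.13277361]
```

View pics/w2.png

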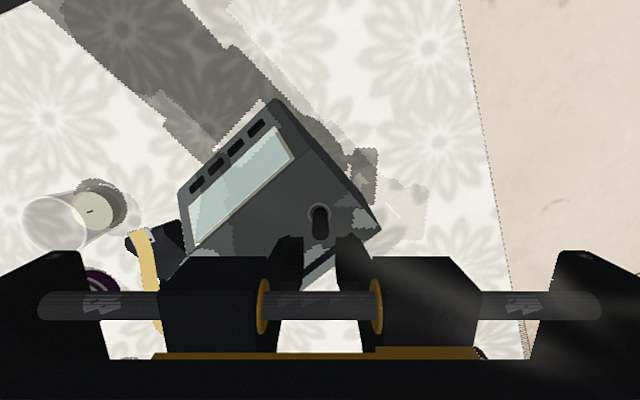

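The stylus has sprung up: its top is at about (320,233), centred between the fingers. Descending to grasp it.

```bash
python3 -m handwheel '[{"dr":[0,0,0],"dp":[0,0,0.02],"hand":45},{"dr":[0,0,0],"dp":[0,0,0.02],"hand":45},{"dr":[0,0,0],"dp":[0,0,0.0135],"hand":45},{"dr":[0,0,0],"dp":[0,0,0.004],"hand":45},{"dr":[0,0,0],"dp":[0,0,0],"hand":45},{"dr":[0,0,0],"dp":[0,0,0],"hand":0},{"dr":[0,0,0],"dp":[0,0,0],"hand":0},{"dr":[0,0,0],"dp":[0,0,0],"hand":0},{"dr":[0,0,0],"dp":[0,0,0],"hand":0},{"dr":[0,0,0],"dp":[0,0,0],"hand":0}]'
```

```text
clock: 5.32
ee_pos: [0.4933, 0.3423, 0.1343]
tool_rot: [180.0, 0.0, 160.2]
contact_force: [0.7, 0.4, 0.3]
gripper_width: 0.125
grasp_force: 30.0
```

```bash
python3 -m handwheel '[{"dr":[0,0,0],"dp":[0,0,-0.015],"hand":0},{"dr":[0,0,0],"dp":[0,0,-0.025],"hand":0},{"dr":[0,0,0],"dp":[0,0,-0.025],"hand":0},{"dr":[0,0,0],"dp":[0,0,-0.02],"hand":0},{"dr":[0,0,0],"dp":[0,0,0],"hand":0}]'
python3 -c "
from h import *
print(delta([.5262,.2583,.219]),ctrl.read_state()['gripper_width'])"
```

```text
clock: 5.95
ee_pos: [0.4937, 0.3425, 0.2213]
tool_rot: [179.9, 0.1, 160.2]
contact_force: [0.2, -0.3, -1.0]
gripper_width: 0.125
grasp_force: 30.0
[-0.0591 -0.0682  0.0023] 0.12526230091780136
```

```bash
python3 -m handwheel '[{"dr":[0,0,0],"dp":[-0.0197,-0.0227,0],"hand":0},{"dr":[0,0,0],"dp":[-0.0197,-0.0227,0],"hand":0},{"dr":[0,0,0],"dp":[-0.0197,-0.0227,0],"hand":0},{"dr":[0,0,0],"dp":[0,0,0],"hand":0},{"dr":[0,0,0],"dp":[0,0,0],"hand":0}]'
python3 - <<'E'
from h import *
import pickle
s=ctrl.read_state();p,d=ctrl.camera("wrist");pickle.dump((s,p),open("w3.pkl","wb"));t,_=ctrl.camera("top")
print(delta([.5262,.2583,.210]))
for z in(.112,.13):print(px("wrist",[.5262,.2583,z],s))
a=cv2.resize(p[150:275,265:375],(528,600));b=cv2.resize(t[180:290,230:320],(260,318));c=np.zeros((600,788,3),np.uint8);c[:,:528]=a;c[:318,528:]=b
cv2.imwrite("pics/w3.png",c[:,:,::-1])
E
```

```text
clock: 6.58
ee_pos: [0.5254, 0.2587, 0.2188]
tool_rot: [-180.0, -0.0, 160.2]
contact_force: [0.2, 0.1, -0.0]
gripper_width: 0.126
grasp_force: 30.0
[-0.0011 -0.0004  0.009 ]
[318.21324134 203.47687398]
[318.16378319 209.82266582]
```

View pics/w3.png

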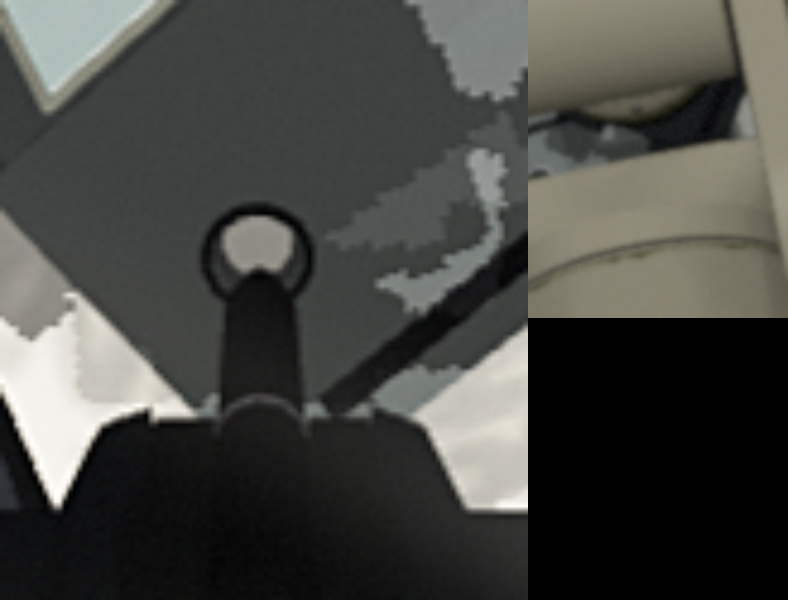

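The stylus tip is at about (318.7,209) in the wrist frame, and the ring centre at (318.6,203). Both are within 1 px of the projections, so the stylus is aligned and I'll descend.

```bash
python3 -m handwheel '[{"dr":[0,0,0],"dp":[-0.001,-0.0003,0.01],"hand":0},{"dr":[0,0,0],"dp":[0,0,0.01],"hand":0},{"dr":[0,0,0],"dp":[0,0,0.007],"hand":0},{"dr":[0,0,0],"dp":[0,0,0.003],"hand":0},{"dr":[0,0,0],"dp":[0,0,0],"hand":0},{"dr":[0,0,0],"dp":[0,0,0],"hand":0}]'
```

```text
clock: 7.42
ee_pos: [0.5267, 0.2576, 0.1897]
tool_rot: [180.0, 0.0, 160.2]
contact_force: [-0.5, -0.3, 3.4]
gripper_width: 0.124
grasp_force: 30.0
```

```bash
python3 -m handwheel '[{"dr":[0,0,0],"dp":[0,0,0.0015],"hand":0},{"dr":[0,0,0],"dp":[0,0,0],"hand":0},{"dr":[0,0,0],"dp":[0,0,0],"hand":0}]'
```

```text
clock: 7.8
ee_pos: [0.5268, 0.2576, 0.1882]
tool_rot: [180.0, 0.1, 160.2]
contact_force: [-0.8, -0.3, 6.4]
gripper_width: 0.124
grasp_force: 30.0
```

```bash
python3 -m handwheel '[{"dr":[0,0,0],"dp":[0,0,0.0015],"hand":0},{"dr":[0,0,0],"dp":[0,0,0],"hand":0},{"dr":[0,0,0],"dp":[0,0,0],"hand":0}]'; python3 -m handwheel '[{"dr":[0,0,0],"dp":[0,0,-0.01],"hand":0},{"dr":[0,0,0],"dp":[0,0,-0.025],"hand":0},{"dr":[0,0,0],"dp":[0,0,-0.03],"hand":0},{"dr":[0,0,0],"dp":[0,0,-0.03],"hand":0},{"dr":[0,0,0],"dp":[0,0,0],"hand":0}]'
python3 -c "
from h import *
print(delta([.60,.02,.28]),delta([.674,-.011,.28]))"
```

```text
clock: 8.18
ee_pos: [0.5273, 0.2577, 0.188]
tool_rot: [179.9, 0.2, 160.2]
contact_force: [-0.3, -1.2, 10.7]
gripper_width: 0.122
grasp_force: 30.0
clock: 8.8
ee_pos: [0.5271, 0.2577, 0.2829]
tool_rot: [179.9, 0.2, 160.2]
contact_force: [-0.6, 0.1, -1.2]
gripper_width: 0.123
grasp_force: 30.0
[-0.1492 -0.1989  0.0029] [-0.2293 -0.203   0.0031]
```

```bash
python3 -m handwheel '[{"dr":[0,0,0],"dp":[-0.0287,-0.0254,0.0],"hand":0},{"dr":[0,0,0],"dp":[-0.0287,-0.0254,0.0],"hand":0},{"dr":[0,0,0],"dp":[-0.0287,-0.0254,0.0],"hand":0},{"dr":[0,0,0],"dp":[-0.0287,-0.0254,0.01],"hand":0},{"dr":[0,0,0],"dp":[-0.0287,-0.0254,0.015],"hand":0},{"dr":[0,0,0],"dp":[-0.0287,-0.0254,0.015],"hand":0},{"dr":[0,0,0],"dp":[-0.0287,-0.0254,0.015],"hand":0},{"dr":[0,0,0],"dp":[-0.0287,-0.0254,0.015],"hand":0},{"dr":[0,0,0],"dp":[0,0,0.01],"hand":0},{"dr":[0,0,0],"dp":[0,0,0],"hand":0},{"dr":[0,0,0],"dp":[0,0,0],"hand":0}]'
python3 - <<'E'
from h import *
import pickle
s=ctrl.read_state();p,d=ctrl.camera("wrist");pickle.dump((s,p),open("w4.pkl","wb"));cv2.imwrite("pics/w4.png",p[:,:,::-1])
print(delta([.674,-.011,.10]),px("wrist",[.674,-.011,.062],s),px("wrist",s["ee_pos"]-[0,0,.09],s))
E
```

```text
clock: 10.18
ee_pos: [0.6735, -0.0103, 0.2017]
tool_rot: [180.0, 0.0, 160.3]
contact_force: [-0.9, -0.1, -0.1]
gripper_width: 0.125
grasp_force: 30.0
[-0.0005 -0.0005  0.1019] [317.87010153 193.48300875] [318.26344735 208.21635465]
```

View pics/w4.png

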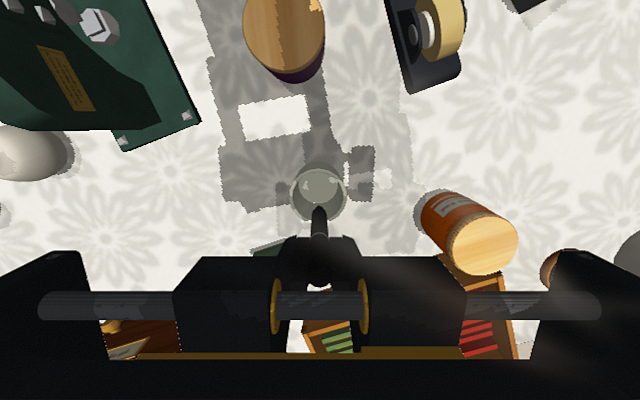

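The pot mouth is centred at about (318,193), matching the prediction. Lowering the stylus into it.

```bash
python3 -m handwheel '[{"dr":[0,0,0],"dp":[0,0,0.02],"hand":0},{"dr":[0,0,0],"dp":[0,0,0.02],"hand":0},{"dr":[0,0,0],"dp":[0,0,0.02],"hand":0},{"dr":[0,0,0],"dp":[0,0,0.02],"hand":0},{"dr":[0,0,0],"dp":[0,0,0.012],"hand":0},{"dr":[0,0,0],"dp":[0,0,0.006],"hand":0},{"dr":[0,0,0],"dp":[0,0,0],"hand":0}]'
```

```text
clock: 11.1
ee_pos: [0.6738, -0.0113, 0.1035]
tool_rot: [180.0, 0.0, 160.2]
contact_force: [-0.6, -1.3, 0.3]
gripper_width: 0.123
grasp_force: 30.0
```

```bash
python3 -m handwheel '[{"dr":[0,0,0],"dp":[0,0,0.003],"hand":0},{"dr":[0,0,0],"dp":[0,0,0],"hand":0}]'
```

```text
clock: 11.35
ee_pos: [0.6738, -0.0114, 0.1004]
tool_rot: [180.0, 0.0, 160.2]
contact_force: [0.8, -0.0, -0.3]
gripper_width: 0.124
grasp_force: 30.0
```

```bash
python3 -m handwheel '[{"dr":[0,0,0],"dp":[0,0,0.0025],"hand":0},{"dr":[0,0,0],"dp":[0,0,0],"hand":0}]'; python3 -m handwheel '[{"dr":[0,0,0],"dp":[0,0,0.0015],"hand":0},{"dr":[0,0,0],"dp":[0,0,0],"hand":0}]'
```

```text
clock: 11.6
ee_pos: [0.6736, -0.0114, 0.0975]
tool_rot: [-180.0, -0.0, 160.2]
contact_force: [0.2, 0.0, -0.4]
gripper_width: 0.126
grasp_force: 30.0
clock: 11.85
ee_pos: [0.6739, -0.0114, 0.0965]
tool_rot: [180.0, 0.0, 160.2]
contact_force: [-1.2, 0.1, 1.8]
gripper_width: 0.121
grasp_force: 30.0
```

```bash
python3 -m handwheel '[{"dr":[0,0,0],"dp":[0,0,0],"hand":30},{"dr":[0,0,0],"dp":[0,0,0],"hand":60},{"dr":[0,0,0],"dp":[0,0,0],"hand":100},{"dr":[0,0,0],"dp":[0,0,0],"hand":100},{"dr":[0,0,0],"dp":[0,0,0],"hand":100},{"dr":[0,0,0],"dp":[0,0,0],"hand":100},{"dr":[0,0,0],"dp":[0,0,0],"hand":100}]'; python3 -m handwheel '[{"dr":[0,0,0],"dp":[0,0,-0.015],"hand":100},{"dr":[0,0,0],"dp":[0,0,-0.02],"hand":100},{"dr":[0,0,0],"dp":[0,0,-0.03],"hand":100},{"dr":[0,0,0],"dp":[0,0,-0.04],"hand":100},{"dr":[0,0,0],"dp":[0,0,-0.03],"hand":100},{"dr":[0,0,0],"dp":[0,0,0],"hand":100},{"dr":[0,0,0],"dp":[0,0,0],"hand":100}]'
python3 - <<'E'
from h import *
p,d=ctrl.camera("wrist");q,_=ctrl.camera("scene")
c=np.vstack([p[80:300,120:520],q[150:370,200:600]]);cv2.imwrite("pics/w5.png",cv2.resize(c,None,fx=1.36,fy=1.36)[:,:,::-1])
E
```

```text
clock: 12.72
ee_pos: [0.6737, -0.0114, 0.0962]
tool_rot: [180.0, 0.0, 160.2]
contact_force: [-0.5, -0.5, -0.3]
gripper_width: 0.896
grasp_force: 0.0
clock: 13.6
ee_pos: [0.6734, -0.0114, 0.2303]
tool_rot: [-180.0, -0.1, 160.2]
contact_force: [0.2, 0.2, -0.2]
gripper_width: 1.0
grasp_force: 0.0
```

View pics/w5.png

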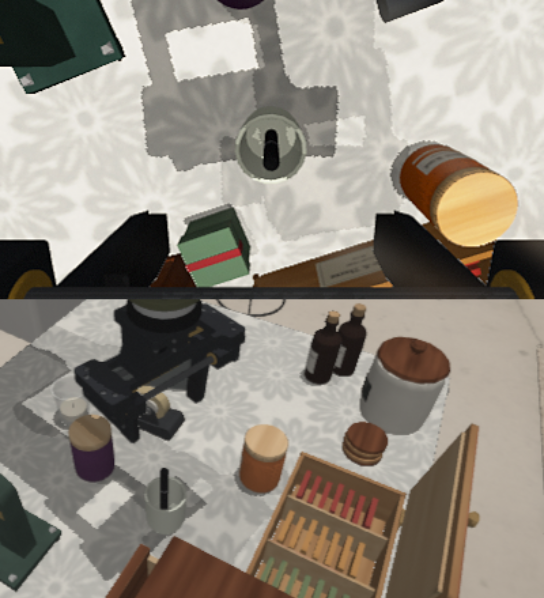

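The stylus stands tip down in the upright pot (wrist crop about (271,150), scene crop about (165,490)). The jars and the votive are undisturbed and the gripper is clear, so I'm handing in.

```bash
python3 -c "
from station import ctrl
print(ctrl.job_done())"
```

```text
the job is handed in; nothing more can be done
None
```

I handed the job in at about 14 s on the robot's clock (no verdict came back): the stylus sprang up, it pushed the reset button to its stop (10.7 N), and it now stands tip down in the upright pen pot, with the candle jar and votive undisturbed.

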